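# Open the rinse valve and start the titrator's rinse

## Robot

A 6-joint arm with a two-finger parallel gripper is mounted at the origin on the work surface. World frame = base frame: x ahead of the robot, y to its left, z up, the work surface at z = 0. Lengths are in mm, angles in rad, forces in N, time in s.
With the tool pointing down it reaches from about 350 to 875 mm from the base axis. Payload 4.2 kg.
Tool frame: the origin (TCP) lies midway between the tips of the shut fingers; the grasp point (between the pads) lies 19 mm behind it (arm.tcp_to_grasp is the distance from the TCP to the grasp point, in mm); z points along the fingers, y is the line along which they close (so a half turn about z gives the same grasp; the last joint's range is limited). The gripper opens to 85 mm and grips with 20 to 120 N. Pads are 22 mm wide; open, the fingers measure 114 mm over their backs; the gripper's body (76 mm by 85 mm) begins 54 mm behind the grasp point. The pads swing forward as they close: fully open they stand 13 mm farther back than shut.
Start: joints at [1.597, 0.385, 0.008, 0, -1.194, -0.259], TCP at [144.158, 608.126, 231.312] pointing down, gripper open.
Joint ranges: [-3.14, 3.14], [-1.21, 2.06], [-1.07, 1.41], [-3.16, 2.05], [-2.99, -0.16], [-3.1, 3.1]. Speed limits (rad/s): [2.79, 2.79, 3.14, 3.14, 3.14, 3.14].

## Interface

Orientations are given as a unit quaternion [x, y, z, w].
In Python, from bench import arm, get_image gives the robot as it stands.
- The arm moves only by the tool drive_tool, never from a script. Its argument "deltas" is a list of rows, each a list of 2 entries, a list of its own where there are three numbers: the shift along the tool's x, y, z in cm, then the turn, a rotation vector about the tool's x, y, z in degrees. In form: [[[x, y, z], [ax, ay, az]], ...]. A call has 1 to 12 rows; each row shifts and turns the commanded pose from where the row before left it, along the tool's axes as they then stand; what a row does not reach is not made up. A row lasts 1/10 s, in which the tool goes at most 50 mm and 8.59 degrees, less where a joint would pass 70% of its speed; a pose out of reach is approached as far as the arm can. A call with a gripper value outside its range is refused whole. "claw" is the finger opening in cm, from 0 to 8.54, set as the call begins (left out, the last holds). The fingers move at their own pace and stop on an object; the grip force is fixed at half the most. Time passes only in rows, so rows that do not move let the fingers close. It gives the time, the measured TCP pose, the force, the opening and the grip force at its end, in the units of the state.
- arm.read_state(): the state, without advancing time (a new reading comes with each control period).
- get_image(name): name is "side" or "top"; returns a dict with "img" (400x640x3 uint8, red, green, blue), "fx", "fy", "cx", "cy" (pixels), "eye" and "orientation" of the camera in the world. Camera axes: x right, y down, z forward; pixel columns grow to the right and rows downward; lengths in mm; the calibration is good to about 2 mm. A picture is of the moment at which its call begins. There is no depth.
- arm.job_done(): hands the job in; it is judged then, once.
The state is a dict: "clock": time; "joints": joint angles; "joint_vel": joint speeds; "joint_efforts": joint torques, N m; "position": TCP position; "ee_rot": TCP orientation; "contact_force": force on the tool from outside, world axes, zero at the start; "wrist_torque": the same for the moment, N m; "gripper_width": finger opening in mm; "grasp_force": force on a finger pad.
Only numpy, scipy, OpenCV 4.12 (cv2) and the standard library are available. Lean on these libraries where they do the work, as an engineer would, in place of code of your own. Each camera call takes 0.05 s, during which the arm holds its last target. There are 200 camera calls.

## Task

Start a rinse on the titrator: first turn the blue valve handle clockwise until its white pointer stands on the green mark, and let go of it. Then, on the sloping key panel, press the blue key, then the yellow key, then the green key, one at a time and gently: each fully down and fully released before the next, and keep the green one down for a full second before releasing it. Do not press any key before the valve is set, do not press the red key, and leave the bottles, cups and other things on the bench where they stand.

Things in the scene. Friction and masses are not known exactly. Their poses are not given: they have to be found in the camera images.
- titrator: white titrator, fixed, 260 mm wide (y), front towards -x; origin at bench level, under the front face (x = 0) of its tall rear housing. From x = -120 mm a panel rises at 38 degrees to that face. A display head overhangs it to x = -20 mm at heights 165 to 225 mm: reach the keys with the tool leaning, square to the panel. 4 keys in one row along y, 48 mm apart, colours in any order
- key_blue_top (a point): centre of the blue key's top face; the key is a round blue cap 26 mm across in a black collar 44 mm across, 12 mm proud of it. z axis: square out of the key and panel (38 degrees from vertical, towards the front); y axis: along the row of keys. Moves with the key
- key_blue (a joint): travel of the blue key, m: 0 up, 0.008 at the hard stop, pressed along -z of its top. The spring takes about 3 N to start, 7.3 N at 0.0063, beyond which it counts as fully down, and 8.5 N at the hard stop (which is rigid: press slowly, about 10 mm/s, and stop on force); it springs back up
- key_yellow_top (a point): centre of the yellow key's top face; the key is a round yellow cap 26 mm across in a black collar 44 mm across, 12 mm proud of it. z axis: square out of the key and panel (38 degrees from vertical, towards the front); y axis: along the row of keys. Moves with the key
- key_yellow (a joint): travel of the yellow key, m: 0 up, 0.008 at the hard stop, pressed along -z of its top. The spring takes about 3 N to start, 7.3 N at 0.0063, beyond which it counts as fully down, and 8.5 N at the hard stop (which is rigid: press slowly, about 10 mm/s, and stop on force); it springs back up
- key_green_top (a point): centre of the green key's top face; the key is a round green cap 26 mm across in a black collar 44 mm across, 12 mm proud of it. z axis: square out of the key and panel (38 degrees from vertical, towards the front); y axis: along the row of keys. Moves with the key
- key_green (a joint): travel of the green key, m: 0 up, 0.008 at the hard stop, pressed along -z of its top. The spring takes about 3 N to start, 7.3 N at 0.0063, beyond which it counts as fully down, and 8.5 N at the hard stop (which is rigid: press slowly, about 10 mm/s, and stop on force); it springs back up
- key_red_top (a point): centre of the red key's top face; the key is a round red cap 26 mm across in a black collar 44 mm across, 12 mm proud of it. z axis: square out of the key and panel (38 degrees from vertical, towards the front); y axis: along the row of keys. Moves with the key
- key_red (a joint): travel of the red key, m: 0 up, 0.008 at the hard stop, pressed along -z of its top. The spring takes about 3 N to start, 7.3 N at 0.0063, beyond which it counts as fully down, and 8.5 N at the hard stop (which is rigid: press slowly, about 10 mm/s, and stop on force); it springs back up
- tell_blue (a joint): tell-tale of the blue key, a small white pin 5 mm across in the collar at the front of the key, which the key carries down with it and which stays down: 0 before the first press, about 0.005 to 0.008 after a full press (m). Nothing to handle
- tell_yellow (a joint): tell-tale of the yellow key, a small white pin 5 mm across in the collar at the front of the key, which the key carries down with it and which stays down: 0 before the first press, about 0.005 to 0.008 after a full press (m). Nothing to handle
- valve_block: rinse valve block, fixed, pale grey, 110 x 110 mm, 50 mm tall, steel pipe stubs out of its +y and -y sides (to 80 mm from its centre). Origin at bench level under its centre, straight below the handle's axis. Black marks on top every 30 degrees round the handle, clockwise seen from above, 0 along -x; the broad green mark is at 120 degrees
- valve_grip (a point): grip point of the valve's blue bar handle, on its upright turning axis, 85 mm above the bench. The bar lies along this point's x axis, 46 mm long, 14 mm wide (y), from 61 to 95 mm above the bench, on a disc 44 mm across; a white pointer stripe on the bar's top points along -x of the point
- valve (a joint): angle of the valve handle, rad: 0 = shut, pointer along -x of the block; grows as the handle is turned clockwise seen from above, stop at 3.3. Pointer on the green mark = 2.094 (120 degrees). Stiff turning, about 0.08 N m, stays where it is left
- wash_bottle: wash bottle, milky white body 68 mm across with a red cap and spout, 163 mm tall (spout to 180 mm); loose bystander, origin at the middle of its underside, leave it where it is
- amber_bottle: amber glass bottle with black cap, 60 mm across, 120 mm tall; loose bystander, origin at the middle of its underside, leave it where it is
- cup_a: clear plastic sample cup, 56 mm across, 65 mm tall; loose bystander, origin at the middle of its underside, leave it where it is
- cup_b: white plastic sample cup, 56 mm across, 65 mm tall; loose bystander, origin at the middle of its underside, leave it where it is
- beaker: glass beaker, 72 mm across, 90 mm tall; loose bystander, origin at the middle of its underside, leave it where it is
- jar: small jar with blue cap, 56 mm across, 60 mm tall; loose bystander, origin at the middle of its underside, leave it where it is
- spoon: steel lab spoon lying flat, 170 mm long; loose bystander, origin at its middle, leave it where it is
Things that resemble listed ones, but are neither listed nor needed, are in the scene too. What is shaped like the valve_block but purple is not meant.

How it is judged:
By the outcome, as a careful person would: the job done as asked, in the order asked, and still so for the second after the job is handed in, with the robot touching nothing.
It also fails if it takes over 67 s, if anything falls off the work surface, if the arm or the gripper's body presses on something with over 40 N, if the wrist force passes 120 N, or if a joint passes its speed limit or range.

## Working session

There is one attempt and no reset: what is moved stays moved. The work goes in short steps, Python scripts to look and compute and a tool call to move; the robot and the scene stay as the last step left them, time stands still between calls to the robot, and variables do not carry over. Pictures are saved under pics/ and viewed, at most 10 in all, crops included, and the job is handed in when it is done.

Besides the shell and the picture viewer there is one more tool, called after "Request:" as a command line: name --argument value ..., lists and objects as JSON in quotes. drive_tool: Moves the arm, as the interface text tells. Its arguments: {"type":"object","properties":{"deltas":{"type":"array"},"claw":{"type":"number"}},"required":["deltas"]}

```bash
mkdir -p pics; cat > h.py <<'E'
import numpy as np, cv2
from scipy.spatial.transform import Rotation as R
from bench import arm, get_image
def shot(n,f=None):
    d=get_image(n); d['img']=np.asarray(d['img'])
    if f: cv2.imwrite('pics/'+f,d['img'][...,::-1])
    return d
def ray(d,u,v):
    r=R.from_quat(d['orientation']).apply([(u-d['cx'])/d['fx'],(v-d['cy'])/d['fy'],1]); return np.array(d['eye']),r/np.linalg.norm(r)
def onz(d,u,v,z):
    e,r=ray(d,u,v); return e+r*(z-e[2])/r[2]
def tri(rays):
    A=sum(np.eye(3)-np.outer(r,r) for e,r in rays); b=sum((np.eye(3)-np.outer(r,r))@e for e,r in rays); return np.linalg.solve(A,b)
def proj(d,p):
    q=R.from_quat(d['orientation']).inv().apply(np.array(p)-d['eye']); return np.array([d['cx']+d['fx']*q[0]/q[2],d['cy']+d['fy']*q[1]/q[2]])
E
python3 - <<'E'
from h import *
for n in('side','top'):
    d=shot(n,n+'0.png'); print(n,d['fx'],d['cx'],d['cy'],d['eye'],d['orientation'])
s=arm.read_state(); print(s)
E
```

```text
side 386.6663180932117 321.62674724827343 196.14423554841022 [ 181.82345692 -675.22190125  848.72687651] [ 0.9005965  -0.21554024  0.08653108 -0.36739724]
top 418.2224640977925 324.94242728311383 200.56085912187078 [ 286.18166912  -25.77978729 1231.79521244] [-0.69819039  0.70965774 -0.06864721  0.06483545]
{'clock': 0.1, 'joints': array([ 1.59658818e+00,  3.85479112e-01,  6.76933164e-03, -4.26735360e-04,
       -1.19399609e+00, -2.58588491e-01]), 'joint_vel': array([ 0.00169574, -0.00112   ,  0.00263692,  0.00107262,  0.00112045,
       -0.00120358]), 'joint_efforts': array([-7.65693403e-04, -3.93319452e+01,  1.88928545e+01,  4.19801071e+00,
       -2.62125992e-03,  5.79714751e-06]), 'position': array([144.05934669, 607.64001512, 230.33520412]), 'ee_rot': array([ 9.93223746e-01, -1.16213768e-01, -6.10204271e-05,  9.73241848e-04]), 'contact_force': array([-0.02271849, -0.46557773, -0.55851176]), 'wrist_torque': array([ 0.01252259,  0.01696548, -0.00155344]), 'grasp_force': 0.0, 'gripper_width': 85.12563308715833}
```

View pics/side0.png

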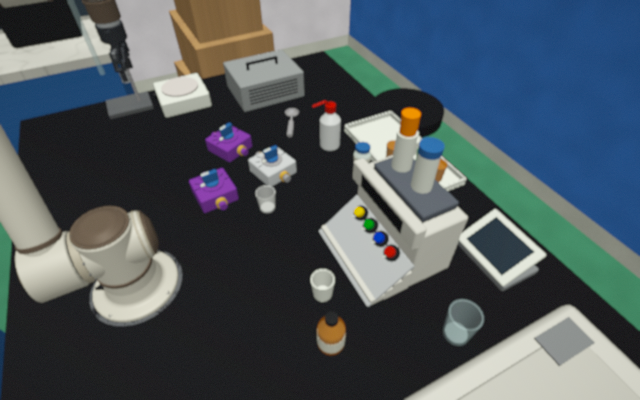

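View pics/top0.png

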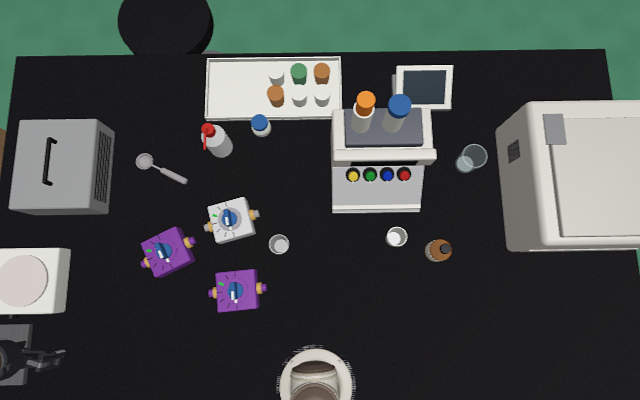

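Both views show the pale grey valve block at side (272,163) and top (231,219). The purple look-alikes are at side (229,141) and (213,188), and top (167,252) and (237,290). The jar has a blue cap and the reservoirs have blue and orange caps, so they aren't keys. The keys at top run yellow (353,175), green (370,175), blue (387,175), red (404,175). I choose the grey block and will check it in a close crop.

```bash
python3 - <<'E'
from h import *
S=shot('side');T=shot('top')
def crop(d,u,v,w,h,k): return cv2.resize(d['img'][v-h:v+h,u-w:u+w],None,fx=k,fy=k,interpolation=cv2.INTER_CUBIC)
a=np.hstack([crop(T,231,219,30,28,6),crop(S,272,163,30,28,6)])
b=np.hstack([crop(T,378,178,45,25,4),crop(S,376,235,45,42,4)[:200]]) if 0 else np.hstack([crop(T,378,178,45,35,4),crop(S,376,235,45,35,4)])
cv2.imwrite('pics/crop1.png',np.vstack([a[...,::-1],b[:240,:,::-1]]) if 0 else np.vstack([a[...,::-1],cv2.resize(b,(720,260))[...,::-1]]))
# masks
for n,d in(('top',T),('side',S)):
    hsv=cv2.cvtColor(d['img'],cv2.COLOR_RGB2HSV)
    for c,(lo,hi) in dict(blue=(100,125),yellow=(22,33),green=(45,80),red=(0,8),orange=(9,20)).items():
        m=cv2.inRange(hsv,(lo,110,60),(hi,255,255))
        k,l,st,ce=cv2.connectedComponentsWithStats(m)
        print(n,c,[(tuple(ce[i].round(1)),st[i,4]) for i in range(1,k) if 4<st[i,4]<900])
E
```

```text
top blue [((np.float64(399.1), np.float64(105.3)), np.int32(461)), ((np.float64(258.9), np.float64(122.1)), np.int32(216)), ((np.float64(387.2), np.float64(175.2)), np.int32(84)), ((np.float64(228.9), np.float64(217.2)), np.int32(153)), ((np.float64(163.0), np.float64(249.4)), np.int32(187)), ((np.float64(235.1), np.float64(289.4)), np.int32(179))]
top yellow [((np.float64(352.6), np.float64(175.6)), np.int32(86))]
top green [((np.float64(206.9), np.float64(48.5)), np.int32(8)), ((np.float64(625.9), np.float64(98.7)), np.int32(32)), ((np.float64(370.0), np.float64(175.5)), np.int32(79)), ((np.float64(214.4), np.float64(215.1)), np.int32(9)), ((np.float64(148.6), np.float64(250.1)), np.int32(12)), ((np.float64(220.7), np.float64(283.4)), np.int32(12))]
top red [((np.float64(207.1), np.float64(132.1)), np.int32(194)), ((np.float64(404.2), np.float64(175.0)), np.int32(81))]
top orange [((np.float64(321.4), np.float64(73.0)), np.int32(271)), ((np.float64(275.6), np.float64(95.2)), np.int32(280)), ((np.float64(364.8), np.float64(102.5)), np.int32(405)), ((np.float64(1.4), np.float64(145.0
[... 1399 characters left out ...]
)]
side red [((np.float64(326.4), np.float64(105.5)), np.int32(196)), ((np.float64(389.9), np.float64(251.4)), np.int32(122))]
side orange [((np.float64(409.9), np.float64(120.4)), np.int32(531)), ((np.float64(390.5), np.float64(147.0)), np.int32(79)), ((np.float64(241.3), np.float64(147.1)), np.int32(7)), ((np.float64(238.7), np.float64(151.2)), np.int32(13)), ((np.float64(440.6), np.float64(169.3)), np.int32(127)), ((np.float64(282.0), np.float64(179.3)), np.int32(7)), ((np.float64(223.3), np.float64(199.1)), np.int32(12)), ((np.float64(216.9), np.float64(202.2)), np.int32(11)), ((np.float64(330.8), np.float64(330.4)), np.int32(567)), ((np.float64(330.5), np.float64(353.6)), np.int32(32))]
```

View pics/crop1.png

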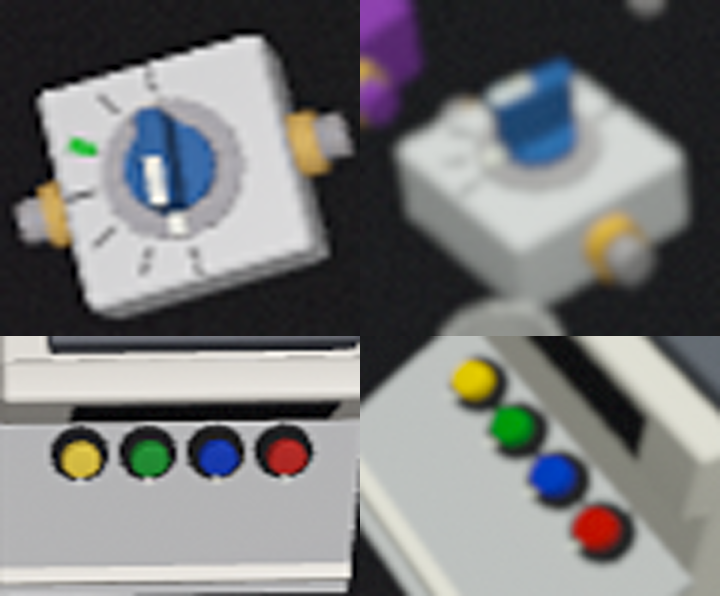

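The crop confirms the grey block. Its pointer sits near the 0 mark, towards -x and slightly right, with the green mark on the left at crop (82,147), and the bar is clear to grasp. The key order from +y is yellow, green, blue, red, and all the tell-tales are up. Next I'll measure.

```bash
cat > m.py <<'E'
from h import *
def comps(d,c,near,rad=12):
    lo,hi,s,v=dict(blue=(100,125,110,60),yellow=(22,33,110,60),green=(45,80,110,60),red=(0,8,110,60))[c]
    m=cv2.inRange(cv2.cvtColor(d['img'],cv2.COLOR_RGB2HSV),(lo,s,v),(hi,255,255))
    ys,xs=np.nonzero(m); k=np.hypot(xs-near[0],ys-near[1])<rad; return np.stack([xs[k],ys[k]],1).astype(float)
def white_pointer(d,near,rad):
    pass
E
python3 - <<'E'
from m import *
S=shot('side');T=shot('top')
P={}
for c,t,s in(('yellow',(353,175),(359,212)),('green',(370,175),(369,224)),('blue',(387,175),(379,237)),('red',(404,175),(390,251))):
    P[c]=tri([ray(T,*comps(T,c,t).mean(0)),ray(S,*comps(S,c,s).mean(0))]); print(c,P[c].round(1))
d=P['red']-P['yellow']; print('pitch',np.linalg.norm(d)/3,'yaw of -row',np.degrees(np.arctan2(-d[1],-d[0]))-90,d[2])
# block top via white-ish contour in top view
hsv=cv2.cvtColor(T['img'],cv2.COLOR_RGB2HSV)
m=cv2.inRange(hsv,(0,0,165),(180,45,255)); m[:190]=0;m[246:]=0;m[:,:195]=0;m[:,266:]=0
m=cv2.morphologyEx(m,cv2.MORPH_OPEN,np.ones((3,3)))
c=max(cv2.findContours(m,cv2.RETR_EXTERNAL,cv2.CHAIN_APPROX_NONE)[0],key=cv2.contourArea)
box=cv2.boxPoints(cv2.minAreaRect(c)); w=np.array([onz(T,*p,50)[:2] for p in box]); print('box',box.round(1).tolist(),w.round(1).tolist(),'centre',w.mean(0).round(1),[np.linalg.norm(w[i]-w[i-1]).round(1) for i in range(4)])
e=w-np.roll(w,1,0); print('edge yaw',np.degrees(np.arctan2(e[:,1],e[:,0])).round(1))
g=comps(T,'green',(214,215),5).mean(0); print('green',g,onz(T,*g,50).round(1))
# upright stripe, upsampled
for n,d,u,v in(('T',T,231,219),('S',S,272,157)):
    im=cv2.cvtColor(d['img'],cv2.COLOR_RGB2HSV)[v-14:v+12,u-14:u+14]
    b=cv2.inRange(im,(100,90,40),(128,255,255)); 
    print(n,u-14,v-14); print('\n'.join(''.join('B' if b[i,j] else ('W' if im[i,j,2]>215 else '.') for j in range(28)) for i in range(26)))
E
```

```text
yellow [ 574.4 -112.9   95.1]
green [ 573.6 -161.1   97.2]
blue [ 573.7 -209.4   96.6]
red [ 573.4 -256.9   96.5]
pitch 48.008614303586434 yaw of -row -0.419244123363427 1.324315587345552
box [[205.60000610351562, 206.6999969482422], [243.5, 196.0], [253.5, 231.60000610351562], [215.60000610351562, 242.1999969482422]] [[499.9, 308.1], [529.3, 200.3], [426.0, 169.9], [397.5, 276.2]] centre [463.2 238.6] [np.float64(107.2), np.float64(111.8), np.float64(107.7), np.float64(110.0)]
edge yaw [  17.3  -74.7 -163.6  105. ]
green [214.44444444 215.11111111] [475.  282.1  50. ]
T 217 205
W...........................
...........W...............W
........W........W.........W
......W............W.......W
.......BBBB..........W....WW
.......BBBBB...............W
.......BBBBBBB.........W..W.
.......BBBBBBBBBB.......W..W
.......BBBBBBBBBBB......WWWW
......BBBBBBBBBBBBB......WWW
......BBBBBBBBBBBBB......WWW
.....BBBBBBBBBBBBBBB.....WWW
.....BBB.W.BBBBBBBBB......WW
.....BBB.W.BBBBBBBBB......WW
.....BBB.WW.BBBBBBBB......WW
.....BBB.W..BBBBBBBB.....WWW
.....BBB.WW.BBBBBBB......WWW
......BB.WW.BBBBBBB..
[... 303 characters left out ...]
....
.............BBBBBBB........
............BBBBBBBB........
............BBBBBBB.........
.............BBBBBB.........
.............BBBBBB.........
.............BBBBBB.........
...........BBBBBBBB.........
.........BBBBBBBBBB.........
.......BBBBBBBBBBBB.........
.......BBBBBBBBBBBB.........
.......BBBBBBBBBBBB.........
.......BBBBBBBBBBBBB......WW
.......BBBBBBBBBBBBB......WW
........BBBBBBBBBBBB.......W
.........BBBBBBBBBB........W
.........BBBBBBBBBB.......WW
..........BBBBBBB.........WW
.........................WWW
.........................WWW
........................WWW.
.......................WWW..
......................WW....
.....WW.............WWW.....
....WWWWWWW.....WWWWW.......
```

```bash
cat >> h.py <<'E'
def need(p,yaw,lean=0,s=None):
    """shift (cm) and turn (deg) in tool axes to TCP p, tool x yaw (deg); lean: tool z tipped from down towards yaw dir +x tool"""
    s=s or arm.read_state(); r0=R.from_quat(s['ee_rot'])
    r1=R.from_euler('z',yaw,degrees=True)*R.from_euler('x',180,degrees=True)*R.from_euler('y',lean,degrees=True)
    return (r0.inv().apply(np.array(p)-s['position'])/10).round(2), np.degrees((r0.inv()*r1).as_rotvec()).round(2)
E
python3 - <<'E'
from m import *
S=shot('side');T=shot('top')
# stripe direction: bright low-sat blob on bar, x8 upsample
im=cv2.resize(T['img'][211:229,218:234],None,fx=8,fy=8,interpolation=cv2.INTER_CUBIC)
m=cv2.inRange(cv2.cvtColor(im,cv2.COLOR_RGB2HSV),(0,0,170),(180,90,255))
k,l,st,ce=cv2.connectedComponentsWithStats(m)
for i in range(1,k):
    if st[i,4]>150:
        c=max(cv2.findContours((l==i).astype(np.uint8),0,1)[0],key=cv2.contourArea); uv=ce[i]/8+[217.56,210.56]
        vx,vy=cv2.fitLine(np.argwhere(l==i)[:,::-1].astype(np.float32),cv2.DIST_L2,0,.01,.01).ravel()[:2]
        a=onz(T,*uv,95);b=onz(T,uv[0]+vx*5,uv[1]+vy*5,95);print(st[i],uv.round(1),a.round(1),'yaw',np.degrees(np.arctan2(*(b-a)[[1,0]])).round(1))
# stripe in side view (bright blob over handle) for height
for thr in(150,170):
    g=cv2.cvtColor(S['img'],cv2.COLOR_RGB2HSV)[143:165,258:290]
    print('\n'.join(' '.join('%3d'%x for x in r) for r in g[3:12,5:22,2]) if thr==150 else '')
tb=comps(T,'blue',(229,217),14);sb=comps(S,'blue',(272,154),14)
print('bar mean tri',tri([ray(T,*tb.mean(0)),ray(S,*sb.mean(0))]).round(1))
print('proj axis z95',proj(T,[463.2,238.6,95]).round(1),proj(S,[463.2,238.6,95]).round(1), 'stripe outer end',proj(S,[463.2-22,238.6-4,95]).round(1))
print(need([463,239,150],8))
E
```

```text
[   0    0  128  144 5618] [221.5 221.5] [449.7 250.5  95. ] yaw -153.3
[  54   47   35   65 1717] [226.4 220.4] [452.5 237.1  95. ] yaw -169.4
 30  27  31  30  37  49  64  81 104 125 137 148 153 135  97  66  46
 30  36  42  57  85 113 124 135 145 156 162 163 162 148 132 113  90
 41  64  94 123 152 174 176 172 168 166 163 157 151 145 151 157 144
 81 125 158 180 193 199 192 181 166 156 148 138 129 130 154 180 183
126 172 196 202 197 191 179 163 148 136 126 119 114 118 151 189 203
148 182 196 193 180 164 150 135 128 119 115 112 111 116 151 195 212
146 162 168 162 149 136 126 119 114 113 113 111 110 115 152 194 212
154 134 131 129 125 119 115 114 113 113 111 111 111 115 144 183 204
172 133 115 114 116 113 113 112 113 112 112 111 111 117 137 168 189

bar mean tri [464.8 234.4  77.9]
proj axis z95 [226.  216.6] [270.  148.8] stripe outer end [263.8 151.6]
(array([39.54, 28.55,  8.12]), array([ 2.000e-02,  0.000e+00, -2.134e+01]))
```

Request:
drive_tool --deltas '[[[3.3,2.38,0],[0,0,0]],[[3.3,2.38,0],[0,0,0]],[[3.3,2.38,0],[0,0,0]],[[3.3,2.38,0],[0,0,0]],[[3.3,2.38,0],[0,0,0]],[[3.3,2.38,0],[0,0,0]]]' --claw 8.5

```text
clock: 1.0
position: [304.7, 422.2, 231.6]
ee_rot: [0.993, -0.116, 0.0, -0.0]
contact_force: [1.5, -0.3, 0.3]
gripper_width: 85.4
grasp_force: 0.0
```

Request:
drive_tool --deltas '[[[3.3,2.38,0],[0,0,0]],[[3.3,2.38,0],[0,0,0]],[[3.3,2.38,0],[0,0,0]],[[3.3,2.38,0],[0,0,0]],[[3.3,2.38,0],[0,0,0]],[[3.3,2.38,0],[0,0,0]],[[0,0,3],[0,0,-7.5]],[[0,0,3],[0,0,-7.5]],[[0,0,2],[0,0,-8]],[[0,0,0],[0,0,0]]]'

```text
clock: 2.0
position: [462.1, 237.3, 148.5]
ee_rot: [0.996, 0.084, -0.003, 0.002]
contact_force: [-0.2, -0.7, -1.1]
gripper_width: 84.8
grasp_force: 0.0
```

```bash
python3 - <<'E'
from h import *
s=arm.read_state(); print(s['position'],s['joints'].round(2),need([463,239,67],9.5,s=s))
E
```

```text
[462.05315585 237.31653783 148.53977153] [ 0.79  0.29 -0.36 -0.   -0.93  0.95] (array([ 0.17, -0.18,  8.15]), array([0.19, 0.34, 0.09]))
```

Request:
drive_tool --deltas '[[[0.17,-0.18,1.5],[0,0,0]],[[0,0,1.5],[0,0,0]],[[0,0,1.5],[0,0,0]],[[0,0,1.2],[0,0,0]],[[0,0,1.0],[0,0,0]],[[0,0,0.8],[0,0,0]],[[0,0,0.6],[0,0,0]],[[0,0,0],[0,0,0]],[[0,0,0],[0,0,0]]]'

```text
clock: 2.9
position: [465.2, 241.1, 70.6]
ee_rot: [0.996, 0.084, 0.0, -0.0]
contact_force: [0.4, 0.1, -0.6]
gripper_width: 84.9
grasp_force: 0.0
```

```bash
python3 - <<'E'
from h import *
d=shot('side');t=shot('top')
f=lambda d,u,v:cv2.resize(d['img'][v-40:v+40,u-40:u+40],None,fx=5,fy=5,interpolation=cv2.INTER_CUBIC)
cv2.imwrite('pics/g1.png',np.hstack([f(t,231,219),f(d,272,150)])[...,::-1])
E
```

```text
(no output)
```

View pics/g1.png

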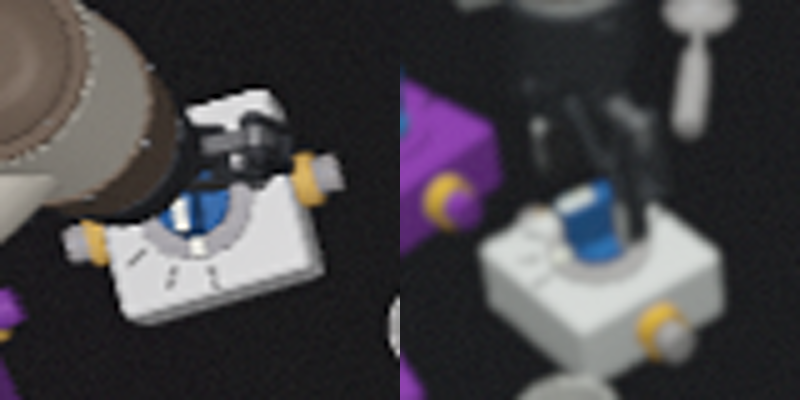

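The crop shows the open gripper over the block. One finger's tip is at side pixel (278,155), beside the bar at (269,152), and the body at top hides the +y finger. I'll check the projections numerically before closing.

```bash
python3 - <<'E'
from h import *
d=shot('side');t=shot('top');s=arm.read_state(); r=R.from_quat(s['ee_rot']); p=s['position']; print(p,s['joints'].round(3),need([463,239,67],9.5,s=s))
for k in(-1,1):
  for l in(-13,-60):
    q=p+r.apply([0,k*45,l]); print(k,l,q.round(0),'T',proj(t,q).round(0),'S',proj(d,q).round(0))
E
```

```text
[465.19155091 241.12090392  70.76308313] [ 0.788  0.394 -0.445  0.    -0.731  0.951] (array([-0.25,  0.17,  0.38]), array([-0.03, -0.05,  0.16]))
-1 -13 [458. 285.  84.] T [210. 219.] S [263. 144.]
-1 -60 [458. 285. 131.] T [205. 217.] S [262. 132.]
1 -13 [473. 197.  84.] T [242. 214.] S [278. 158.]
1 -60 [473. 197. 131.] T [239. 211.] S [277. 146.]
```

Request:
drive_tool --deltas '[[[-0.22,0.17,0.3],[0,0,0]],[[0,0,0],[0,0,0]],[[0,0,0],[0,0,0]]]'

```text
clock: 3.4
position: [462.9, 238.7, 67.3]
ee_rot: [0.996, 0.084, -0.0, 0.0]
contact_force: [0.8, -0.0, -0.4]
gripper_width: 84.8
grasp_force: 0.0
```

Request:
drive_tool --deltas '[[[0,0,0],[0,0,0]],[[0,0,0],[0,0,0]],[[0,0,0],[0,0,0]],[[0,0,0],[0,0,0]],[[0,0,0],[0,0,0]],[[0,0,0],[0,0,0]],[[0,0,0],[0,0,0]],[[0,0,0],[0,0,0]]]' --claw 0.8

```text
clock: 4.2
position: [463.1, 239.0, 67.5]
ee_rot: [0.996, 0.084, 0.0, -0.0]
contact_force: [-1.0, 0.9, 1.9]
gripper_width: 12.7
grasp_force: 60.3
```

```bash
python3 - <<'E'
from h import *
s=arm.read_state(); print(s['position'],s['contact_force'],s['wrist_torque'],s['gripper_width'],s['grasp_force'],need([463,239,67],-104,s=s))
E
```

```text
[463.10591816 238.99568957  67.486273  ] [-1.043475    0.8714321   1.91493798] [0.07353554 0.30194206 0.02998223] 12.741182295508667 60.265352725982666 (array([-0.01, -0.  ,  0.05]), array([-2.0000e-02,  0.0000e+00,  1.1367e+02]))
```

Request:
drive_tool --deltas '[[[0,0,0],[0,0,5]],[[0,0,0],[0,0,8]],[[0,0,0],[0,0,8]],[[0,0,0],[0,0,8]],[[0,0,0],[0,0,8]],[[0,0,0],[0,0,8]],[[0,0,0],[0,0,8]],[[0,0,0],[0,0,0]]]'

```text
clock: 5.0
position: [463.0, 238.8, 67.5]
ee_rot: [0.929, -0.369, -0.0, 0.0]
contact_force: [-1.4, 0.2, 3.0]
gripper_width: 12.9
grasp_force: 60.5
```

Request:
drive_tool --deltas '[[[0,0,0],[0,0,8]],[[0,0,0],[0,0,8]],[[0,0,0],[0,0,8]],[[0,0,0],[0,0,8]],[[0,0,0],[0,0,8]],[[0,0,0],[0,0,8]],[[0,0,0],[0,0,8]],[[0,0,0],[0,0,4.7]],[[0,0,0],[0,0,0]],[[0,0,0],[0,0,0]],[[0,0,0],[0,0,0]]]'

```text
clock: 6.1
position: [462.8, 238.7, 67.5]
ee_rot: [-0.616, 0.788, 0.0, -0.0]
contact_force: [-3.2, -0.5, 4.8]
gripper_width: 13.3
grasp_force: 60.9
```

Request:
drive_tool --deltas '[[[0,0,0],[0,0,0]],[[0,0,0],[0,0,0]],[[0,0,0],[0,0,0]],[[0,0,0],[0,0,0]],[[0,0,0],[0,0,0]],[[0,0,0],[0,0,0]],[[0,0,0],[0,0,0]],[[0,0,0],[0,0,0]]]' --claw 8.5

```text
clock: 6.9
position: [463.1, 238.9, 67.3]
ee_rot: [-0.615, 0.788, 0.0, 0.0]
contact_force: [0.1, 0.8, 0.2]
gripper_width: 84.6
grasp_force: 0.0
```

Request:
drive_tool --deltas '[[[0,0,-1],[0,0,0]],[[0,0,-2],[0,0,0]],[[0,0,-3],[0,0,0]],[[0,0,-4],[0,0,0]],[[0,0,-4],[0,0,0]],[[0,0,-4],[0,0,0]],[[0,0,0],[0,0,0]],[[0,0,0],[0,0,0]]]'

```text
clock: 7.7
position: [463.1, 239.1, 249.0]
ee_rot: [-0.615, 0.788, 0.0, 0.002]
contact_force: [-0.3, -0.1, -0.9]
gripper_width: 84.6
grasp_force: 0.0
```

```bash
python3 - <<'E'
from h import *
s=arm.read_state(); print(s['position'],s['joints'].round(2),np.degrees(R.from_quat(s['ee_rot']).as_euler('zyx')))
d=shot('side');t=shot('top')
f=lambda d,u,v:cv2.resize(d['img'][v-30:v+30,u-30:u+30],None,fx=6,fy=6,interpolation=cv2.INTER_CUBIC)
cv2.imwrite('pics/g2.png',np.hstack([f(t,231,219),f(d,272,160)])[...,::-1])
E
```

```text
[463.14887583 239.11247247 248.99455329] [ 0.79  0.19 -0.22 -0.   -1.16 -1.03] [ 1.04045904e+02  1.26633589e-01 -1.79844118e+02]
```

View pics/g2.png

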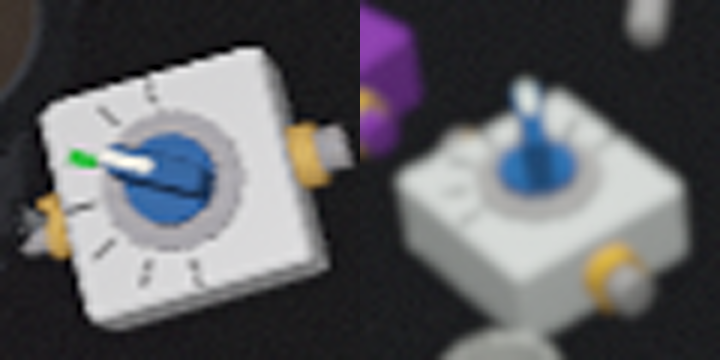

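The stripe tip meets the green mark at top crop (95,160). I'll check its angle numerically, and plan the move to the blue key.

```bash
python3 - <<'E'
from m import *
S=shot('side');T=shot('top')
u0,v0=218,206
im=cv2.resize(T['img'][v0:228,u0:236],None,fx=8,fy=8,interpolation=cv2.INTER_CUBIC)
m=cv2.inRange(cv2.cvtColor(im,cv2.COLOR_RGB2HSV),(0,0,195),(180,70,255))
k,l,st,ce=cv2.connectedComponentsWithStats(m)
for i in range(1,k):
    if 150<st[i,4]:
        uv=ce[i]/8+[u0-.44,v0-.44]
        vx,vy=cv2.fitLine(np.argwhere(l==i)[:,::-1].astype(np.float32),cv2.DIST_L2,0,.01,.01).ravel()[:2]
        a=onz(T,*uv,95);b=onz(T,uv[0]+vx*5,uv[1]+vy*5,95);print(st[i],uv.round(1),a.round(1),'yaw',np.degrees(np.arctan2(*(b-a)[[1,0]])).round(1))
g=onz(T,*comps(T,'green',(214,215),5).mean(0),50);print('green',g.round(1),'from axis',np.degrees(np.arctan2(g[1]-239,g[0]-463.2)).round(1))
s=arm.read_state()
a,_=need([465,-209,200],0,s=s); _,r=need([0,0,0],180,-38,s=s); print(a,a/11,r,np.linalg.norm(r))
print(need([0,0,0],0,38,s=s)[1])
E
```

```text
[   0    0  144   95 4375] [223.7 209.8] [482.1 245.5  95. ] yaw -60.1
[  0 138  24  38 461] [218.4 225.7] [438.3 258.5  95. ] yaw -160.0
green [475.  282.1  50. ] from axis 74.7
[ 43.33 -11.11   4.69] [ 3.93909091 -1.01        0.42636364] [ 25.13 -32.36  73.  ] 83.71192567370554
[ 34.52  26.8  -99.68]
```

```bash
python3 - <<'E'
from m import *
T=shot('top')
u0,v0=219,211
im=cv2.resize(T['img'][v0:220,u0:228],None,fx=8,fy=8,interpolation=cv2.INTER_CUBIC)
for th in(170,190,210):
  m=cv2.inRange(cv2.cvtColor(im,cv2.COLOR_RGB2HSV),(0,0,th),(180,80,255))
  k,l,st,ce=cv2.connectedComponentsWithStats(m)
  for i in range(1,k):
    if 150<st[i,4]:
        uv=ce[i]/8+[u0-.44,v0-.44]
        vx,vy=cv2.fitLine(np.argwhere(l==i)[:,::-1].astype(np.float32),cv2.DIST_L2,0,.01,.01).ravel()[:2]
        a=onz(T,*uv,95);b=onz(T,uv[0]+vx*5,uv[1]+vy*5,95);print(th,st[i],uv.round(1),a.round(1),'yaw',np.degrees(np.arctan2(*(b-a)[[1,0]])).round(1),'from axis',np.degrees(np.arctan2(a[1]-239,a[0]-463.2)).round(1))
E
```

```text
170 [   0    0   63   57 2141] [222. 214.] [470.5 249.8  95. ] yaw -135.5 from axis 56.2
190 [  0   0  19  16 245] [219.5 211.4] [478.  256.7  95. ] yaw -70.4 from axis 50.1
190 [   0   23   60   33 1176] [222.1 215.5] [466.3 249.3  95. ] yaw -105.0 from axis 73.2
210 [  0  26  56  26 813] [221.9 215.5] [466.5 249.8  95. ] yaw -104.1 from axis 73.1
```

Request:
drive_tool --deltas '[[[3.94,-1.01,0.43],[0,0,0]],[[3.94,-1.01,0.43],[0,0,0]],[[3.94,-1.01,0.43],[0,0,0]],[[3.94,-1.01,0.43],[0,0,0]],[[3.94,-1.01,0.43],[0,0,0]],[[3.94,-1.01,0.43],[0,0,0]],[[3.94,-1.01,0.43],[0,0,0]],[[3.94,-1.01,0.43],[0,0,0]],[[3.94,-1.01,0.43],[0,0,0]],[[3.94,-1.01,0.43],[0,0,0]],[[3.94,-1.01,0.43],[0,0,0]]]' --claw 0

```text
clock: 9.05
position: [465.2, -210.2, 199.1]
ee_rot: [-0.615, 0.788, 0.001, -0.001]
contact_force: [1.5, 0.9, -0.6]
gripper_width: -0.3
grasp_force: 0.0
```

The pointer yaw measures 75–76° against a target of 76°, so the valve is set. Next I'll lean the tool square to the panel.

Request:
drive_tool --deltas '[[[0,0,0],[2.28,-2.94,6.64]],[[0,0,0],[2.28,-2.94,6.64]],[[0,0,0],[2.28,-2.94,6.64]],[[0,0,0],[2.28,-2.94,6.64]],[[0,0,0],[2.28,-2.94,6.64]],[[0,0,0],[2.28,-2.94,6.64]],[[0,0,0],[2.28,-2.94,6.64]],[[0,0,0],[2.28,-2.94,6.64]],[[0,0,0],[2.28,-2.94,6.64]],[[0,0,0],[2.28,-2.94,6.64]],[[0,0,0],[2.28,-2.94,6.64]],[[0,0,0],[0,0,0]]]'

```text
clock: 10.25
position: [463.4, -207.5, 197.9]
ee_rot: [0.0, 0.946, 0.002, 0.324]
contact_force: [0.1, -0.5, -0.1]
gripper_width: 0.0
grasp_force: 0.0
```

```bash
python3 - <<'E'
from h import *
s=arm.read_state(); n=np.array([-.6157,0,.788])
print(s['position'].round(1),s['joints'].round(2),need(np.array([573.7,-209.2,96.8])+30*n,179.6,-38,s=s),R.from_quat(s['ee_rot']).as_matrix().round(3).tolist())
E
```

```text
[ 463.4 -207.5  197.9] [-0.2   0.01 -0.6  -0.4  -0.33 -1.03] (array([-2.51, -0.21, 11.75]), array([ 0.43, -0.17,  0.2 ])) [[-0.79, -0.0, 0.613], [0.002, 1.0, 0.003], [-0.613, 0.004, -0.79]]
```

Request:
drive_tool --deltas '[[[-0.63,-0.05,2.5],[0.2,0,0]],[[-0.63,-0.05,2.5],[0.2,0,0]],[[-0.63,-0.05,2.5],[0,0,0]],[[-0.63,-0.05,2.5],[0,0,0]],[[0,0,1.75],[0,0,0]],[[0,0,0],[0,0,0]],[[0,0,0],[0,0,0]]]'

```text
clock: 10.95
position: [558.0, -211.1, 122.5]
ee_rot: [0.001, 0.946, -0.002, 0.325]
contact_force: [0.3, -0.5, 0.2]
gripper_width: 0.1
grasp_force: 0.0
```

```bash
python3 - <<'E'
from h import *
s=arm.read_state(); n=np.array([-.6157,0,.788])
print(s['position'].round(1),s['joints'].round(2),need(np.array([573.7,-209.2,96.8])+0*n,179.6,-38,s=s))
d=shot('side');t=shot('top')
for k in(0,-60): print([proj(x,s['position']+R.from_quat(s['ee_rot']).apply([0,0,k])).round(0) for x in(t,d)])
f=lambda d,u,v:cv2.resize(d['img'][v-35:v+35,u-40:u+40],None,fx=5,fy=5,interpolation=cv2.INTER_CUBIC)
cv2.imwrite('pics/k1.png',np.hstack([f(t,378,185),f(d,375,230)])[...,::-1])
E
```

```text
[ 558.  -211.1  122.5] [-0.19  0.27 -0.46 -0.57 -0.21 -0.87] (array([0.35, 0.2 , 2.99]), array([-0.02, -0.03,  0.3 ]))
[array([390., 178.]), array([375., 234.])]
[array([393., 187.]), array([363., 226.])]
```

View pics/k1.png

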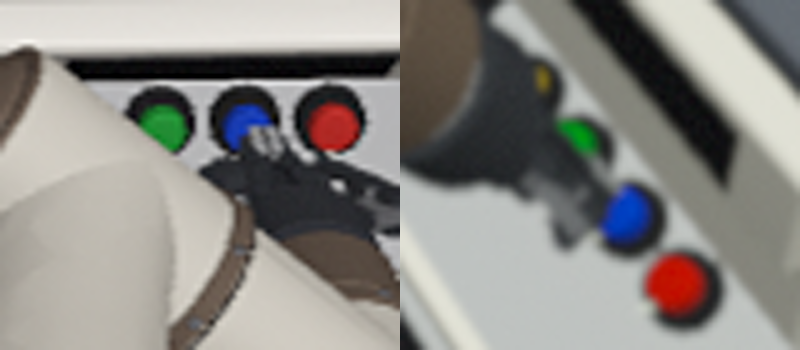

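Crop k1 shows the closed fingertips just short of the blue key, at top pixel ~(390,178) and side ~(368,236). They line up with blue, not green or red. Joint 5 is at -0.21, close to its -0.16 limit, so I'll lean a little less while still pushing along the key's normal. First I'll check the head clearance.

```bash
cat >> h.py <<'E'
n=np.array([-.6157,-.0045,.788])
KEY=dict(blue=np.array([573.7,-209.2,96.8]),green=np.array([573.9,-161.1,96.8]),yellow=np.array([574.2,-112.9,96.8]))
def rel(k,h,L=-32):
    s=arm.read_state(); r=R.from_quat(s['ee_rot']); d=s['position']-KEY[k]
    print('h above',k,(d@n).round(2),'lat',(d-d@n*n).round(1),'F.n',(s['contact_force']@n).round(2),s['contact_force'].round(1),'joints',s['joints'].round(3),'t',s['clock'])
    print('need',need(KEY[k]+h*n,179.6,L,s=s),'-n per 1cm in tool',r.inv().apply(-n).round(3))
E
python3 - <<'E'
from h import *
d=shot('top'); c=d['img'][150:200,415:440]
print('head front x at z165',onz(d,420,163.5,165).round(0),onz(d,400,163.5,165).round(0)); rel('blue',20)
s=arm.read_state(); p=s['position']
E
```

```text
head front x at z165 [ 586. -286.  165.] [ 587. -233.  165.]
h above blue 31.2 lat [ 3.3 -1.6  2.6] F.n 0.46 [-1.  -0.4 -0.2] joints [-0.19   0.272 -0.464 -0.566 -0.209 -0.865] t 11.1
need (array([0.42, 0.18, 1.12]), array([-0.08,  6.13,  0.27])) -n per 1cm in tool [0.002 0.01  1.   ]
```

Request:
drive_tool --deltas '[[[0.2,0.1,0.3],[0,3,0.2]],[[0.2,0.1,0.4],[0,3,0]],[[0,0,0.4],[0,0,0]],[[0,0,0],[0,0,0]],[[0,0,0],[0,0,0]]]'

```text
clock: 11.6
position: [560.9, -209.0, 112.0]
ee_rot: [0.004, 0.961, -0.001, 0.277]
contact_force: [0.0, 0.1, 0.1]
gripper_width: -0.0
grasp_force: 0.0
```

```bash
python3 -c "
from h import *
rel('blue',8)"
```

```text
h above blue 19.85 lat [-0.6  0.3 -0.5] F.n 0.06 [0.  0.1 0.1] joints [-0.133  0.301 -0.501 -0.303 -0.222 -1.169] t 11.6
need (array([-0.2 , -0.01,  1.17]), array([-0.06,  0.14, -0.03])) -n per 1cm in tool [-0.102  0.01   0.995]
```

Request:
drive_tool --deltas '[[[-0.03,0,0.3],[0,0,0]],[[-0.03,0,0.3],[0,0,0]],[[-0.03,0,0.3],[0,0,0]],[[-0.03,0,0.2],[0,0,0]],[[-0.01,0,0.1],[0,0,0]],[[-0.01,0,0.1],[0,0,0]],[[0,0,0],[0,0,0]],[[0,0,0],[0,0,0]]]'

```text
clock: 12.4
position: [569.0, -209.1, 101.4]
ee_rot: [0.003, 0.961, -0.002, 0.276]
contact_force: [-2.3, -0.5, 3.1]
gripper_width: -0.1
grasp_force: 2.0
```

```bash
python3 -c "
from h import *
rel('blue',3)"
```

```text
h above blue 6.56 lat [-0.7  0.1 -0.5] F.n 3.82 [-2.3 -0.5  3.1] joints [-0.132  0.328 -0.488 -0.319 -0.209 -1.152] t 12.4
need (array([-0.12, -0.01,  0.35]), array([-0.07,  0.07,  0.01])) -n per 1cm in tool [-0.103  0.01   0.995]
```

Contact is at about 3.8 N, roughly 1.2 mm of travel. I'll press on slowly.

Request:
drive_tool --deltas '[[[-0.01,0,0.1],[0,0,0]],[[-0.01,0,0.1],[0,0,0]],[[-0.01,0,0.1],[0,0,0]],[[-0.01,0,0.1],[0,0,0]],[[-0.01,0,0.1],[0,0,0]],[[0,0,0],[0,0,0]],[[0,0,0],[0,0,0]]]'

```text
clock: 13.1
position: [572.1, -209.1, 97.4]
ee_rot: [0.003, 0.961, -0.002, 0.276]
contact_force: [-6.1, 0.8, 5.5]
gripper_width: 0.0
grasp_force: 3.7
```

```bash
python3 -c "
from h import *
rel('blue',0)"
```

```text
h above blue 1.47 lat [-0.7  0.1 -0.5] F.n 8.05 [-6.1  0.8  5.5] joints [-0.132  0.339 -0.482 -0.327 -0.204 -1.144] t 13.1
need (array([-0.1 , -0.01,  0.14]), array([-0.07,  0.07,  0.  ])) -n per 1cm in tool [-0.103  0.01   0.995]
```

Request:
drive_tool --deltas '[[[0,0,0.05],[0,0,0]],[[0,0,0],[0,0,0]],[[0,0,0],[0,0,0]]]'

```text
clock: 13.4
position: [572.4, -209.1, 97.1]
ee_rot: [0.004, 0.961, -0.002, 0.276]
contact_force: [-4.9, 0.5, 6.8]
gripper_width: -0.1
grasp_force: 3.9
```

Request:
drive_tool --deltas '[[[0,0,0],[0,0,0]]]'

```text
clock: 13.5
position: [572.4, -209.1, 97.1]
ee_rot: [0.003, 0.961, -0.002, 0.276]
contact_force: [-4.9, -1.0, 4.7]
gripper_width: 0.1
grasp_force: 3.9
```

```bash
python3 -c "
from h import *
rel('blue',0)"
```

```text
h above blue 1.03 lat [-0.7  0.1 -0.5] F.n 6.72 [-4.9 -1.   4.7] joints [-0.132  0.34  -0.481 -0.328 -0.204 -1.143] t 13.5
need (array([-0.1 , -0.01,  0.09]), array([-0.07,  0.08,  0.01])) -n per 1cm in tool [-0.103  0.01   0.995]
```

Request:
drive_tool --deltas '[[[0,0,0.05],[0,0,0]],[[0,0,0],[0,0,0]],[[0,0,0],[0,0,0]]]'

```text
clock: 13.8
position: [572.5, -209.1, 96.9]
ee_rot: [0.003, 0.961, -0.002, 0.276]
contact_force: [-7.0, -0.4, 7.4]
gripper_width: -0.1
grasp_force: 5.2
```

Request:
drive_tool --deltas '[[[0,0,0],[0,0,0]]]'

```text
clock: 13.9
position: [572.5, -209.1, 96.9]
ee_rot: [0.003, 0.961, -0.002, 0.276]
contact_force: [-6.8, -0.1, 7.8]
gripper_width: 0.3
grasp_force: 5.2
```

Request:
drive_tool --deltas '[[[0,0,0],[0,0,0]]]'

```text
clock: 14.0
position: [572.5, -209.1, 96.9]
ee_rot: [0.003, 0.961, -0.002, 0.276]
contact_force: [-7.5, -0.3, 6.9]
gripper_width: 0.1
grasp_force: 5.2
```

At 10 N it is on the hard stop, so the key is fully down. The stop is at h ≈ 0.8 and the top at h ≈ 8.8. Now I'll release and retract.

Request:
drive_tool --deltas '[[[0.02,0,-0.2],[0,0,0]],[[0.02,0,-0.2],[0,0,0]],[[0.04,0,-0.4],[0,0,0]],[[0.1,0,-0.8],[0,0,0]],[[0.1,0,-1],[0,0,0]],[[0.1,0,-1],[0,0,0]],[[0,0,-0.4],[0,0,0]],[[0,0,0],[0,0,0]]]'

```text
clock: 14.8
position: [548.3, -208.8, 129.5]
ee_rot: [0.003, 0.961, -0.002, 0.277]
contact_force: [-0.4, 0.4, 0.5]
gripper_width: 0.5
grasp_force: 0.0
```

```bash
python3 -c "
from h import *
rel('yellow',40,-29)"
```

```text
h above yellow 42.13 lat [  0.1 -95.7  -0.5] F.n 0.62 [-0.4  0.4  0.5] joints [-0.133  0.255 -0.52  -0.272 -0.246 -1.2  ] t 14.8
need (array([0.01, 9.57, 0.12]), array([-0.08,  3.17,  0.03])) -n per 1cm in tool [-0.102  0.01   0.995]
```

Request:
drive_tool --deltas '[[[0,1.9,0],[0,1,0]],[[0,1.9,0],[0,1,0]],[[0,1.9,0],[0,1.2,0]],[[0,1.9,0],[0,0,0]],[[0,1.97,0],[0,0,0]],[[0,0,0],[0,0,0]],[[0,0,0],[0,0,0]]]'

```text
clock: 15.5
position: [550.6, -117.6, 134.8]
ee_rot: [0.002, 0.97, 0.005, 0.244]
contact_force: [-0.0, -0.2, -0.1]
gripper_width: -0.2
grasp_force: 0.0
```

```bash
python3 -c "
from h import *
rel('yellow',12,-29)"
```

```text
h above yellow 44.53 lat [ 3.8 -4.5  2.9] F.n -0.06 [-0.  -0.2 -0.1] joints [ 0.089  0.208 -0.714  0.204 -0.161 -1.856] t 15.5
need (array([-0.07,  0.44,  3.29]), array([ 0.75, -0.75,  0.03])) -n per 1cm in tool [-0.169 -0.004  0.986]
```

Joint 5 is clipping at its limit here because the forearm is nearly in line with the tool. I'll tilt the tool about 8° sideways instead, which moves joint 5 off its limit and keeps clear of the head.

```bash
cat >> h.py <<'E'
def rel2(k,h,L=-32,D=8,off=(-3,-5)):
    s=arm.read_state(); r=R.from_quat(s['ee_rot']); up=np.array([.788,0,.6157])
    r1=R.from_euler('z',179.6,degrees=True)*R.from_euler('x',180,degrees=True)*R.from_euler('y',L,degrees=True)*R.from_euler('x',D,degrees=True)
    t=KEY[k]+h*n+off[0]*up+np.array([0,off[1],0]); d=s['position']-KEY[k]
    print('h',(d@n).round(2),'up',(d@up).round(1),'y',d[1].round(1),'F.n',(s['contact_force']@n).round(2),'joints',s['joints'].round(3),'t',s['clock'])
    print('shift',(r.inv().apply(t-s['position'])/10).round(2),'turn',np.degrees((r.inv()*r1).as_rotvec()).round(2),'-n per cm now/after',r.inv().apply(-n).round(3),r1.inv().apply(-n).round(3))
E
python3 -c "
from h import *
rel2('yellow',40)"
```

```text
h 44.53 up 4.8 y -4.7 F.n -0.06 joints [ 0.089  0.208 -0.714  0.204 -0.161 -1.856] t 15.5
shift [ 0.69 -0.05  0.58] turn [ 8.75 -3.74  0.27] -n per cm now/after [-0.169 -0.004  0.986] [-0.105  0.147  0.984]
```

Request:
drive_tool --deltas '[[[0,0,0],[2,0,0.1]],[[0,0,0],[2,0,0.1]],[[0,0,0],[2,0,0.1]],[[0,0,0],[2.7,0,0]],[[0.3,0,0],[0,-1.9,0]],[[0.3,0,0],[0,-1.9,0]],[[0,0,0],[0,0,0]],[[0,0,0],[0,0,0]]]'

```text
clock: 16.3
position: [552.4, -127.3, 176.2]
ee_rot: [0.018, 0.969, -0.048, 0.243]
contact_force: [-0.2, 0.1, -0.2]
gripper_width: -0.1
grasp_force: 0.0
```

```bash
python3 -c "
from h import *
rel2('yellow',14)"
```

```text
h 76.1 up 31.7 y -14.4 F.n -0.03 joints [ 0.031  0.135 -0.838  0.815 -0.161 -2.417] t 16.3
shift [2.37 1.59 6.58] turn [ 2.33 -3.82  0.17] -n per cm now/after [-0.17   0.107  0.98 ] [-0.105  0.147  0.984]
```

Request:
drive_tool --deltas '[[[0,0,0],[2,2,0]],[[0,0,0],[2,2,0]],[[0,0,0],[2,0,0]],[[0,0,0],[0,0,0]]]'

```text
clock: 16.7
position: [552.1, -126.6, 175.1]
ee_rot: [0.03, 0.973, -0.099, 0.207]
contact_force: [-1.1, -0.7, 0.7]
gripper_width: -0.2
grasp_force: 0.0
```

```bash
python3 -c "
from h import *
rel2('yellow',40)"
```

```text
h 75.34 up 30.8 y -13.7 F.n 1.25 joints [ 0.086  0.154 -0.812  0.873 -0.315 -2.518] t 16.7
shift [2.44 1.66 3.98] turn [-3.67 -7.93  0.72] -n per cm now/after [-0.241  0.207  0.948] [-0.105  0.147  0.984]
```

```bash
sed -i 's/D=8,off=(-3,-5)):/D=8,off=(-3,-5),W=-20):/; s/\*R.from_euler(.x.,D,degrees=True)$/*R.from_euler("x",D,degrees=True)*R.from_euler("z",W,degrees=True)/' h.py; python3 -c "
from h import *
rel2('yellow',40,-29,10)"
```

```text
h 75.34 up 30.8 y -13.7 F.n 1.25 joints [ 0.086  0.154 -0.812  0.873 -0.315 -2.518] t 16.7
shift [2.44 1.66 3.98] turn [ -0.77  -5.2  -19.7 ] -n per cm now/after [-0.241  0.207  0.948] [-0.209  0.116  0.971]
```

Request:
drive_tool --deltas '[[[0.8,0.55,1.3],[0,0,0]],[[0.8,0.55,1.3],[0,0,0]],[[0.8,0.55,1.3],[0,0,0]],[[0,0,0],[0,0,0]]]'

```text
clock: 17.1
position: [548.9, -122.1, 136.0]
ee_rot: [0.031, 0.973, -0.101, 0.205]
contact_force: [0.2, -0.7, 0.3]
gripper_width: 0.1
grasp_force: 0.0
```

```bash
python3 -c "
from h import *
rel2('yellow',40,-29,10)"
```

```text
h 46.51 up 4.3 y -9.2 F.n 0.09 joints [-0.111  0.197 -0.929  1.499 -0.167 -2.986] t 17.1
shift [0.55 0.55 0.7 ] turn [ -1.09  -5.4  -19.76] -n per cm now/after [-0.243  0.213  0.946] [-0.209  0.116  0.971]
```

Rolling joint 4 positive swings the wrist's lateral offset and steepens the forearm, so a left tilt (joint 4 negative) is the better way. I'll back out and tilt the other way.

Request:
drive_tool --deltas '[[[-0.8,-0.55,-1.3],[0,0,0]],[[-0.8,-0.55,-1.3],[0,0,0]],[[-0.8,-0.55,-1.3],[0,0,0]],[[0,0,0],[-2,0.5,0]],[[0,0,0],[-3,0.5,0]],[[0,0,0],[-3,0,0]],[[0,0,0],[-3,0,0]],[[0,0,0],[0,0,0]]]'

```text
clock: 17.9
position: [557.9, -128.2, 181.3]
ee_rot: [0.015, 0.979, -0.007, 0.205]
contact_force: [1.0, 0.7, 1.0]
gripper_width: 0.1
grasp_force: 0.0
```

```bash
python3 -c "
from h import *
rel2('yellow',70,-26,-12,W=0)"
```

```text
h 76.7 up 39.2 y -15.3 F.n 0.16 joints [ 0.084  0.172 -0.549  0.126 -0.444 -1.788] t 17.9
shift [3.95 0.93 1.67] turn [-13.02  -2.23  -1.35] -n per cm now/after [-0.248  0.031  0.968] [-0.208 -0.195  0.959]
```

Request:
drive_tool --deltas '[[[1.3,0.3,0.5],[0,0,0]],[[1.3,0.3,0.5],[0,0,0]],[[1.3,0.3,0.5],[-2,0,0]],[[0,0,0],[-4,0,0]],[[0,0,0],[-4,-1,0]],[[0,0,0],[-3,-1,-1]],[[0,0,0],[0,0,0]],[[0,0,0],[0,0,0]]]'

```text
clock: 18.7
position: [526.1, -121.4, 150.5]
ee_rot: [-0.015, 0.971, 0.093, 0.22]
contact_force: [-0.8, 0.1, 0.1]
gripper_width: -0.2
grasp_force: 0.0
```

```bash
python3 -c "
from h import *
rel2('yellow',40,-32,-12,W=0,off=(-3,4))"
```

```text
h 71.94 up -4.8 y -8.5 F.n 0.57 joints [-0.078  0.194 -0.43  -0.428 -0.556 -1.141] t 18.7
shift [-0.86  0.65  3.25] turn [-1.09 -6.38 -1.58] -n per cm now/after [-0.218 -0.175  0.96 ] [-0.105 -0.198  0.975]
```

Request:
drive_tool --deltas '[[[0,0,0],[0,-3,-0.5]],[[0,0,0],[1,-3,-0.5]],[[0,0,0],[1,-3,-0.5]],[[-0.5,0.6,1],[0,0,0]],[[-0.5,0.6,1],[0,0,0]],[[0,0,0],[0,0,0]]]'

```text
clock: 19.3
position: [546.3, -105.0, 141.1]
ee_rot: [-0.018, 0.952, 0.075, 0.296]
contact_force: [-0.7, 0.4, 0.4]
gripper_width: 0.3
grasp_force: 0.0
```

```bash
python3 -c "
from h import *
rel2('yellow',16,-35,-8,W=0,off=(-2,3))"
```

```text
h 52.06 up 5.3 y 7.9 F.n 0.78 joints [-0.038  0.197 -0.486 -0.555 -0.337 -1.018] t 19.3
shift [ 0.5  -1.06  3.53] turn [ 1.02 -0.42 -0.26] -n per cm now/after [-0.06  -0.148  0.987] [-0.052 -0.13   0.99 ]
```

Request:
drive_tool --deltas '[[[0.2,-0.4,1],[0.5,0,0]],[[0.2,-0.3,1],[0.5,0,0]],[[0.1,-0.2,1],[0,0,0]],[[0,-0.1,0.4],[0,0,0]],[[0,0,0],[0,0,0]],[[0,0,0],[0,0,0]]]'

```text
clock: 19.9
position: [561.0, -111.9, 109.9]
ee_rot: [-0.014, 0.952, 0.066, 0.297]
contact_force: [-0.0, 0.2, 0.9]
gripper_width: 0.1
grasp_force: 0.0
```

```bash
python3 -c "
from h import *
rel2('yellow',10,-35,-8,W=0,off=(-2,3))"
```

```text
h 18.44 up -2.3 y 1.0 F.n 0.76 joints [-0.055  0.271 -0.466 -0.622 -0.286 -0.934] t 19.9
shift [-0.08  0.08  0.86] turn [-0.08 -0.34 -0.41] -n per cm now/after [-0.059 -0.128  0.99 ] [-0.052 -0.13   0.99 ]
```

Request:
drive_tool --deltas '[[[-0.01,0,0.2],[0,0,0]],[[-0.01,0,0.2],[0,0,0]],[[-0.01,-0.01,0.2],[0,0,0]],[[-0.01,-0.01,0.1],[0,0,0]],[[-0.01,-0.01,0.1],[0,0,0]],[[-0.01,-0.01,0.1],[0,0,0]],[[0,0,0],[0,0,0]],[[0,0,0],[0,0,0]]]'

```text
clock: 20.7
position: [566.6, -110.8, 103.2]
ee_rot: [-0.014, 0.952, 0.066, 0.297]
contact_force: [-1.0, 1.1, 1.6]
gripper_width: -0.0
grasp_force: 0.7
```

```bash
python3 -c "
from h import *
rel2('yellow',3,-35,-8,W=0,off=(-2,3))"
```

```text
h 9.7 up -2.1 y 2.1 F.n 1.85 joints [-0.057  0.29  -0.455 -0.643 -0.281 -0.912] t 20.7
shift [-0.05 -0.    0.68] turn [-0.06 -0.31 -0.39] -n per cm now/after [-0.059 -0.129  0.99 ] [-0.052 -0.13   0.99 ]
```

Request:
drive_tool --deltas '[[[-0.01,-0.01,0.1],[0,0,0]],[[-0.01,-0.02,0.1],[0,0,0]],[[0,-0.01,0.1],[0,0,0]],[[-0.01,-0.01,0.1],[0,0,0]],[[0,-0.01,0.1],[0,0,0]],[[-0.01,-0.02,0.1],[0,0,0]],[[0,0,0],[0,0,0]],[[0,0,0],[0,0,0]]]'

```text
clock: 21.5
position: [570.4, -110.8, 98.4]
ee_rot: [-0.014, 0.952, 0.066, 0.297]
contact_force: [-3.9, 0.5, 4.4]
gripper_width: 0.1
grasp_force: 3.1
```

Request:
drive_tool --deltas '[[[0,0,0.05],[0,0,0]],[[0,0,0],[0,0,0]],[[0,0,0],[0,0,0]]]'

```text
clock: 21.8
position: [570.7, -110.8, 98.0]
ee_rot: [-0.014, 0.952, 0.066, 0.297]
contact_force: [-3.8, -1.2, 4.6]
gripper_width: -0.1
grasp_force: 3.3
```

```bash
python3 -c "
from h import *
rel2('yellow',3,-35,-8,W=0,off=(-2,3))"
```

```text
h 3.12 up -2.0 y 2.1 F.n 6.0 joints [-0.06   0.304 -0.447 -0.658 -0.277 -0.893] t 21.8
shift [-0.    0.09  0.02] turn [-0.07 -0.31 -0.39] -n per cm now/after [-0.059 -0.129  0.99 ] [-0.052 -0.13   0.99 ]
```

Request:
drive_tool --deltas '[[[-0.01,-0.01,0.1],[0,0,0]],[[0,0,0],[0,0,0]],[[0,0,0],[0,0,0]]]'

```text
clock: 22.1
position: [571.3, -110.8, 97.3]
ee_rot: [-0.014, 0.952, 0.066, 0.297]
contact_force: [-4.8, -1.0, 5.6]
gripper_width: -0.2
grasp_force: 3.6
```

Request:
drive_tool --deltas '[[[0,-0.01,0.05],[0,0,0]],[[0,0,0],[0,0,0]],[[0,0,0],[0,0,0]]]'

```text
clock: 22.4
position: [571.6, -110.8, 96.9]
ee_rot: [-0.014, 0.952, 0.066, 0.297]
contact_force: [-4.4, -0.6, 6.0]
gripper_width: 0.1
grasp_force: 3.8
```

Request:
drive_tool --deltas '[[[0,-0.01,0.05],[0,0,0]],[[0,0,0],[0,0,0]],[[0,0,0],[0,0,0]]]'

```text
clock: 22.7
position: [571.8, -110.8, 96.6]
ee_rot: [-0.014, 0.952, 0.066, 0.297]
contact_force: [-5.6, -0.8, 6.2]
gripper_width: -0.1
grasp_force: 4.5
```

```bash
python3 -c "
from h import *
rel2('yellow',3,-35,-8,W=0,off=(-2,3))"
```

```text
h 1.33 up -2.0 y 2.1 F.n 8.35 joints [-0.061  0.308 -0.444 -0.663 -0.277 -0.887] t 22.7
shift [ 0.01  0.11 -0.15] turn [-0.06 -0.3  -0.38] -n per cm now/after [-0.058 -0.129  0.99 ] [-0.052 -0.13   0.99 ]
```

The spring slope broke upward, so yellow is at its stop and fully down. I'll release it and move over green.

Request:
drive_tool --deltas '[[[0.01,0.03,-0.2],[0,0,0]],[[0.01,0.03,-0.2],[0,0,0]],[[0.02,0.05,-0.4],[0,0,0]],[[0.05,0.1,-0.8],[0,0,0]],[[0.06,0.13,-1],[0,0,0]],[[0.06,0.13,-1],[0,0,0]],[[0,0,0],[0,0,0]],[[0,0,0],[0,0,0]]]'

```text
clock: 23.5
position: [549.6, -110.7, 125.6]
ee_rot: [-0.015, 0.952, 0.066, 0.298]
contact_force: [0.0, 0.8, -1.0]
gripper_width: 0.1
grasp_force: 0.0
```

```bash
python3 -c "
from h import *
rel2('green',35,-35,-8,W=0,off=(-2,3))"
```

```text
h 37.45 up -1.5 y 50.4 F.n -0.78 joints [-0.043  0.227 -0.492 -0.575 -0.296 -0.991] t 23.5
shift [-0.02 -4.74 -0.37] turn [-0.06 -0.26 -0.37] -n per cm now/after [-0.058 -0.129  0.99 ] [-0.052 -0.13   0.99 ]
```

Request:
drive_tool --deltas '[[[0,-1.6,-0.2],[0,0,0]],[[0,-1.6,-0.2],[0,0,0]],[[0,-1.55,-0.2],[0,0,0]],[[0,0,0],[0,0,0]],[[0,0,0],[0,0,0]]]'

```text
clock: 24.0
position: [549.2, -158.9, 123.9]
ee_rot: [-0.014, 0.952, 0.066, 0.297]
contact_force: [-0.2, 0.2, -0.2]
gripper_width: 0.3
grasp_force: 0.0
```

```bash
python3 -c "
from h import *
rel2('green',12,-35,-8,W=0,off=(-2,2))
t=shot('top');d=shot('side')
f=lambda d,u,v:cv2.resize(d['img'][v-35:v+35,u-40:u+40],None,fx=5,fy=5,interpolation=cv2.INTER_CUBIC)
cv2.imwrite('pics/k2.png',np.hstack([f(t,378,185),f(d,375,230)])[...,::-1])"
```

```text
h 36.52 up -2.8 y 2.2 F.n -0.04 joints [-0.182  0.257 -0.42  -0.658 -0.393 -0.81 ] t 24.0
shift [-0.22 -0.35  2.42] turn [-0.07 -0.35 -0.46] -n per cm now/after [-0.059 -0.129  0.99 ] [-0.052 -0.13   0.99 ]
```

View pics/k2.png

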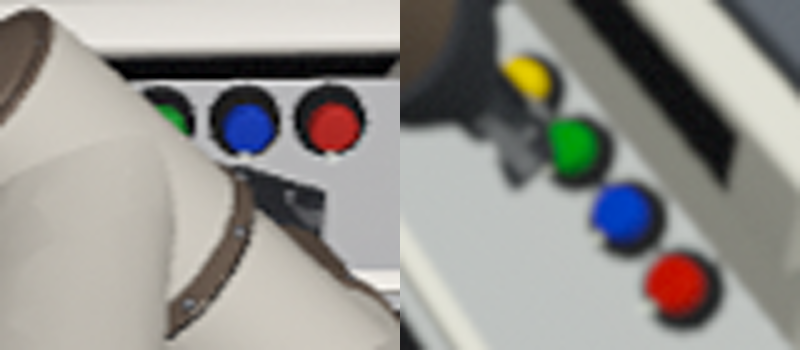

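In k2 the fingertips stand before green, at side pixel (364,229), and the blue and red keys are clear. Before pressing green I'll check the blue tell-tale against the red one, using the first pictures.

```bash
python3 -c "
from h import *
t=shot('top')['img'];d=shot('side')['img']
t0=cv2.imread('pics/top0.png')[...,::-1];d0=cv2.imread('pics/side0.png')[...,::-1]
for nm,a,b,bx in(('T blue',t0,t,(384,180)),('T red',t0,t,(401,180)),('S blue',d0,d,(372,238)),('S red',d0,d,(382,252))):
    u,v=bx
    print(nm); 
    for y in range(v,v+6): print(a[y,u:u+8].min(1),b[y,u:u+8].min(1))
"
```

```text
T blue
[ 18  33  95  88  27  47  89 158] [ 17  60 116 109  46  47  90 159]
[149 115 159 176 152 169 183 183] [151 139 182 183 150 170 185 184]
[183 181 193 198 188 181 181 180] [192 192 192 189 186 185 183 182]
[181 180 180 180 180 180 179 180] [ 59  57  76 138 161 179 188 185]
[179 180 179 179 180 179 179 179] [ 45  56  46  42  50  75 114 148]
[179 179 180 179 180 179 180 179] [ 50 139 127  47  35  39  41  50]
T red
[ 41  28 125 134  74  79 158 182] [ 40  30 127 135  72  78 158 184]
[184 164 172 200 195 179 182 182] [186 164 173 201 197 182 183 182]
[181 180 189 197 189 180 180 181] [182 182 191 197 190 181 181 181]
[179 179 180 180 179 179 179 179] [180 180 181 181 180 180 181 181]
[179 179 179 179 178 179 179 180] [180 180 180 180 181 180 180 181]
[179 179 179 179 179 179 180 178] [181 181 181 180 181 180 181 181]
S blue
[144  86  31   0   0   0   0   0] [145  86  31   0   3   0   0   0]
[147  97  51  16   0   0   0   0] [143  86  37   8   0   0   0   0]
[165 136  97  52  14   0   0   0] [153 109  77  48  18   0   0   0]
[183 167 138  89  37   2   0   7] [167 147 131  95  46   8   4   0]
[192 178 152 104  51  25  11  17] [184 175 162 127  68  30  16  17]
[191 174 142  99  52  28  20  27] [190 183 164 125  67  32  24  26]
S red
[171 127  63  14   0   0   0   0] [172 128  62  15   3   0   0   0]
[175 133  71  25   5   0   2   0] [175 134  72  28   0   0   0   0]
[179 148 107  70  35   4   0   0] [180 150 107  69  37   8   4   0]
[187 174 154 120  70  27   9   0] [189 175 154 120  71  28   3   1]
[193 190 178 145  91  41  19  11] [195 191 178 145  94  42  20   7]
[194 190 175 143  92  46  28  26] [193 192 176 143  91  46  25  25]
```

The blue pin has moved down and red is unchanged, so I'll press green.

Request:
drive_tool --deltas '[[[-0.08,-0.12,0.8],[0,0,0]],[[-0.08,-0.12,0.8],[0,0,0]],[[-0.06,-0.1,0.6],[0,0,0]],[[-0.01,-0.02,0.2],[0,0,0]],[[-0.01,-0.01,0.1],[0,0,0]],[[-0.01,-0.01,0.1],[0,0,0]],[[0,0,0],[0,0,0]],[[0,0,0],[0,0,0]]]'

```text
clock: 25.0
position: [566.3, -159.1, 104.3]
ee_rot: [-0.014, 0.952, 0.066, 0.298]
contact_force: [0.3, 0.5, 0.6]
gripper_width: -0.2
grasp_force: 0.0
```

```bash
python3 -c "
from h import *
rel2('green',3,-35,-8,W=0,off=(-2,2))"
```

```text
h 10.61 up -1.3 y 2.0 F.n 0.3 joints [-0.186  0.312 -0.391 -0.704 -0.374 -0.757] t 25.0
shift [ 0.02 -0.1   0.76] turn [-0.07 -0.3  -0.38] -n per cm now/after [-0.058 -0.129  0.99 ] [-0.052 -0.13   0.99 ]
```

Request:
drive_tool --deltas '[[[-0.01,-0.01,0.1],[0,0,0]],[[-0.01,-0.01,0.1],[0,0,0]],[[0,-0.01,0.1],[0,0,0]],[[-0.01,-0.02,0.1],[0,0,0]],[[0,-0.01,0.1],[0,0,0]],[[-0.01,-0.01,0.1],[0,0,0]],[[0,-0.01,0.1],[0,0,0]],[[0,0,0],[0,0,0]],[[0,0,0],[0,0,0]]]'

```text
clock: 25.9
position: [570.8, -159.1, 98.8]
ee_rot: [-0.014, 0.952, 0.066, 0.298]
contact_force: [-2.7, -0.5, 5.3]
gripper_width: 0.4
grasp_force: 3.1
```

Request:
drive_tool --deltas '[[[0,-0.01,0.05],[0,0,0]],[[0,0,0.05],[0,0,0]],[[0,0,0],[0,0,0]],[[0,0,0],[0,0,0]]]'

```text
clock: 26.3
position: [571.4, -159.1, 98.1]
ee_rot: [-0.014, 0.952, 0.066, 0.298]
contact_force: [-3.6, -0.9, 5.3]
gripper_width: -0.2
grasp_force: 3.4
```

Request:
drive_tool --deltas '[[[0,-0.01,0.05],[0,0,0]],[[-0.01,-0.01,0.05],[0,0,0]],[[0,0,0],[0,0,0]],[[0,0,0],[0,0,0]]]'

```text
clock: 26.7
position: [571.9, -159.1, 97.3]
ee_rot: [-0.015, 0.952, 0.066, 0.298]
contact_force: [-4.2, -0.5, 6.2]
gripper_width: -0.0
grasp_force: 3.8
```

Request:
drive_tool --deltas '[[[0,-0.01,0.05],[0,0,0]],[[0,0,0],[0,0,0]],[[0,0,0],[0,0,0]]]'

```text
clock: 27.0
position: [572.2, -159.1, 97.0]
ee_rot: [-0.015, 0.952, 0.066, 0.298]
contact_force: [-4.3, -0.9, 7.0]
gripper_width: 0.1
grasp_force: 4.1
```

Request:
drive_tool --deltas '[[[0,0,0.03],[0,0,0]],[[0,0,0],[0,0,0]],[[0,0,0],[0,0,0]],[[0,0,0],[0,0,0]],[[0,0,0],[0,0,0]],[[0,0,0],[0,0,0]],[[0,0,0],[0,0,0]],[[0,0,0],[0,0,0]],[[0,0,0],[0,0,0]],[[0,0,0],[0,0,0]],[[0,0,0],[0,0,0]],[[0,0,0],[0,0,0]]]'

```text
clock: 28.2
position: [572.2, -159.1, 96.9]
ee_rot: [-0.015, 0.952, 0.066, 0.298]
contact_force: [-5.1, -0.1, 9.0]
gripper_width: 0.0
grasp_force: 5.1
```

Request:
drive_tool --deltas '[[[0,0,0],[0,0,0]],[[0,0,0],[0,0,0]],[[0,0,0],[0,0,0]]]'

```text
clock: 28.5
position: [572.2, -159.1, 96.9]
ee_rot: [-0.015, 0.952, 0.066, 0.298]
contact_force: [-5.7, -0.7, 8.9]
gripper_width: -0.1
grasp_force: 5.1
```

Request:
drive_tool --deltas '[[[0.01,0.03,-0.2],[0,0,0]],[[0.01,0.03,-0.2],[0,0,0]],[[0.02,0.05,-0.4],[0,0,0]],[[0.05,0.1,-0.8],[0,0,0]],[[0.06,0.13,-1],[0,0,0]],[[0.12,0.26,-2],[0,0,0]],[[0.12,0.26,-2],[0,0,0]],[[0.18,0.39,-3],[0,0,0]],[[0.18,0.39,-3],[0,0,0]],[[0,0,0],[0,0,0]],[[0,0,0],[0,0,0]]]'

```text
clock: 29.6
position: [493.6, -159.3, 197.4]
ee_rot: [-0.015, 0.952, 0.066, 0.298]
contact_force: [0.4, 0.1, -0.0]
gripper_width: -0.0
grasp_force: 0.0
```

```bash
python3 -c "
from h import *
t=shot('top');d=shot('side')
cv2.imwrite('pics/end.png',np.vstack([t['img'],d['img']])[60:,60:640:1][...,::-1][:600])
s0=cv2.imread('pics/side0.png')[...,::-1]
for nm,(u,v) in dict(yellow=(352,213),green=(362,225),blue=(372,238),red=(382,252)).items(): print(nm,np.abs(d['img'][v:v+6,u:u+6].astype(int)-s0[v:v+6,u:u+6]).mean().round(1))
"
```

```text
yellow 8.5
green 7.8
blue 7.9
red 0.8
```

View pics/end.png

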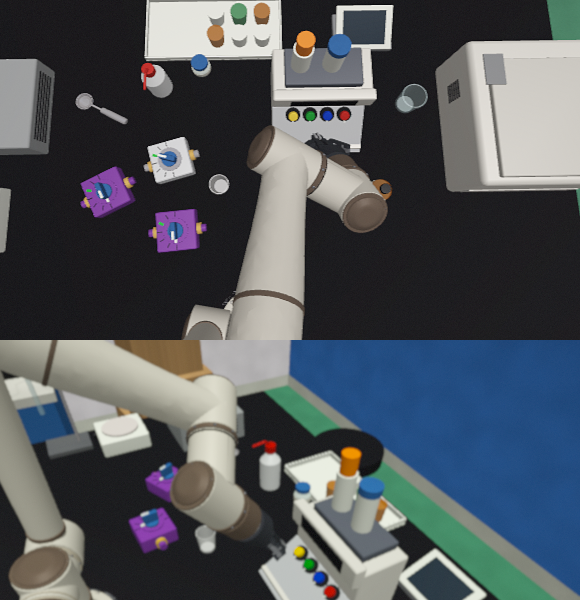

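The end picture shows the valve pointer on green at (155,157), all keys up, and the arm clear. The yellow, green and blue tell-tales changed by about 8 grey levels and red by 0.8. I'll check that the cup and the amber bottle haven't moved, then hand in.

```bash
python3 -c "
from h import *
d=shot('side');s0=cv2.imread('pics/side0.png')[...,::-1]
for u,v in((321,285),(331,333),(463,322)): print(np.abs(d['img'][v-20:v+20,u-20:u+20].astype(int)-s0[v-20:v+20,u-20:u+20]).mean().round(1))
s=arm.read_state(); print(s['contact_force'],s['clock'])
print(arm.job_done())
"
```

```text
1.3
1.3
1.0
[-0.06465184 -0.53375848 -0.07637792] 29.75
the job is handed in; nothing more can be done
None
```

The rinse start is done and handed in at 29.8 s: the valve pointer is on the green mark, and blue, yellow and green were each pressed fully and released in that order. Green was held down for over a second, the red key was never touched, and the cup, amber bottle and beaker I re-checked stand where they were.

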